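# Sweep the loose nuts off the welding plate into the green bin

## Robot

A 6-joint arm with a two-finger parallel gripper is mounted at the origin on the work surface. World frame = base frame: x ahead of the robot, y to its left, z up, the work surface at z = 0. Lengths are in m, angles in rad, forces in N, time in s.
With the tool pointing down it reaches from about 0.35 to 0.85 m from the base axis. Payload 8.1 kg.
Tool frame: the origin (TCP) lies at the very end of the fingers, on their centre line; the grasp point (between the pads) lies 19 mm behind it; z points along the fingers, y is the direction in which the jaws open and shut (so a half turn about z gives the same grasp; the last joint's range is limited). The gripper opens to 93 mm and grips with 3 to 60 N. Pads are 15 mm wide; open, the fingers measure 128 mm over their backs; the gripper's body (75 mm by 188 mm) begins 65 mm behind the grasp point.
Start: joints at [-1.307, 0.13, 1.488, -0, 1.523, -0.085], TCP at [0.205, -0.564, 0.219] pointing down, gripper open.
Joint ranges: [-2.96, 2.96], [-0.89, 2.26], [0.02, 2.5], [-1.34, 4.48], [0, 2.73], [-2.66, 2.66]. Speed limits (rad/s): [2.39, 2.39, 2.79, 3.14, 3.14, 3.14].

## Interface

Orientations are given as a rotation vector (axis times angle).
In Python, from plant import * gives the robot as it stands.
- The arm moves only by the tool apply_moves, never from a script. Its argument "commands" is one flat list of numbers, 7 for each row, row after row: the shift along the world's x, y, z in cm, then the turn, a rotation vector about the world's x, y, z in rad, then the finger opening in cm, from 0 to 9.3. A call has 1 to 8 rows; each row shifts and turns the pose as measured when the row begins; what a row does not reach is not made up. A row lasts 1/8 s, in which the tool goes at most 62.5 mm and 10.7 degrees, less where a joint would pass 70% of its speed; a pose out of reach is approached as far as the arm can. A call with a gripper value outside its range is refused whole. The fingers move at their own pace and stop on an object; "squeeze" is the grip in N (left out, the last holds). Time passes only in rows, so rows that do not move let the fingers close. It gives the time, the measured TCP pose, the force and the opening at its end, in the units of the state.
- read_state(): the state, without advancing time (a new reading comes with each control period).
- read_camera(name): name is "side" or "top" or "wrist"; returns (picture, depth): 400x640x3 uint8, blue, green, red; 400x640 float32, m along the optical axis (not along the pixel's ray), 0 where there is no reading.
- camera_model(name): a dict with "intrinsics" (3x3 intrinsics, pixels), "R" (3x3) and "t" (3): a world point X has camera coordinates R X + t. Camera axes: x right, y down, z forward; pixel columns grow to the right and rows downward; lengths in m; the calibration is good to about 2 mm. A picture is of the moment at which its call begins: read the wrist's pose just before it. camera_model takes no time and is no camera call; for the wrist camera it gives the pose at the moment of the call.
- close_job(): hands the job in, once; it reports no verdict.
Trained networks look in the newest picture that a camera, given by its name, has taken for a name from the list of things; names that differ only in an ending like _2 or _b are one class to them, and where a whole thing is asked for, a point or a joint stands for the part that bears it (a point fixed in the world has none). Each returns a list of dicts, best first, with "conf" (0 to 1); they miss things now and then, are a little off and sometimes report something else, mostly with a low value. They report only what shows in the picture. A call takes as long as a camera call.
- find_in(query, camera): "point" ([x, y, z] in m, in the coordinates of the camera as it stood for that picture, good to about 4 mm: the middle of the surface that is visible of it).
- cut_out(query, camera): "mask" (400x640 bool, what is visible of it).
- spot_point(query, camera): "point" ([x, y, z] in m, in the coordinates of the camera as it stood for that picture, good to about 4 mm: a listed point, or the origin of a listed thing).
The state is a dict: "t": time; "q": joint angles; "dq": joint speeds; "joint_torque": joint torques, N m; "tool_pos": TCP position; "orientation": TCP orientation; "force": force on the tool from outside, world axes, zero at the start; "wrist_torque": the same for the moment, N m; "opening": finger opening in m.
Only numpy, scipy, OpenCV 4.12 (cv2) and the standard library are available. Lean on these libraries where they do the work, as an engineer would, in place of code of your own. Each camera call takes 0.05 s, during which the arm holds its last target. There are 200 camera calls.

## Task

Clear the welding plate: with your fingers, sweep the three loose yellow nuts along the plate and over its edge so that all three drop into the green bin, not the blue one. Only push them, do not pick up or lift them, and leave the red magnet, the steel clevis and the jar where they are.

Things in the scene. Friction and masses are not known exactly. Their poses are not given: they have to be found in the camera images.
- plate: dark steel plate, fixed, level top 60 mm above the bench, 260 mm along its x, 300 mm along its y, no rim; the 12 mm slab overhangs both bins along its y edges (y = +-150 mm). Origin on the bench under its centre. Yaw within 0.25 rad of the world axes. The nuts lie within 60 mm of its middle line (its y axis), in three lanes along y about 52 mm apart, one to a lane
- green_bin: green open plastic bin, fixed, outside 260 mm (x) by 140 mm (y) by 42 mm high, walls 4 mm, parallel to the plate on its +y or -y side (it varies), centre 200 mm from the plate's centre; its nearer wall is under the plate's overhang, so what is pushed over that edge drops in. Origin at the centre of its underside. This is where the nuts go; empty at the start
- blue_bin: blue open plastic bin, fixed, outside 260 mm (x) by 140 mm (y) by 42 mm high, walls 4 mm, parallel to the plate on its +y or -y side (it varies), centre 200 mm from the plate's centre; its nearer wall is under the plate's overhang, so what is pushed over that edge drops in. Origin at the centre of its underside. On the other side of the plate from the green bin; the wrong bin
- nut1: loose hexagonal nut, yellow (zinc plated) with a dark hole, 30 mm across flats, 34.6 mm across corners, 16 mm high, about 60 g; origin at its centre, 8 mm above the plate's surface while it lies on the plate. Free to slide; lies at any yaw, clear of the other nuts
- nut2: loose hexagonal nut, yellow (zinc plated) with a dark hole, 30 mm across flats, 34.6 mm across corners, 16 mm high, about 60 g; origin at its centre, 8 mm above the plate's surface while it lies on the plate. Free to slide; lies at any yaw, clear of the other nuts
- nut3: loose hexagonal nut, yellow (zinc plated) with a dark hole, 30 mm across flats, 34.6 mm across corners, 16 mm high, about 60 g; origin at its centre, 8 mm above the plate's surface while it lies on the plate. Free to slide; lies at any yaw, clear of the other nuts
- magnet: round red earth magnet with a brass stud, standing on the plate near one of its x edges (centre about 109 mm from the plate's middle line, nearer to or farther from the robot); 36 mm diameter, 40 mm tall, 180 g, not stuck to the plate. Origin at the centre of its underside. To be left alone
- clevis: bright steel clevis (fork end with a short shank), lying on the plate near the other x edge (centre about 109 mm from the middle line), 26 mm wide, 86 mm long roughly along the plate's y, 24 mm high, 220 g. Origin under its block, on the plate. To be left alone
- jar: small jar with a yellow lid, 68 mm diameter, 60 mm tall, standing on the bench just beyond the plate (on its +x side). Origin at the centre of its underside. To be left alone

How it is judged:
By the outcome, as a careful person would: the job done as asked, in the order asked, and still so for the second after the job is handed in, with the robot touching nothing.
It also fails if it takes over 51 s, if anything falls off the work surface, if the arm or the gripper's body presses on something with over 40 N, if the wrist force passes 120 N, or if a joint passes its speed limit or range.

## Working session

There is one attempt and no reset: what is moved stays moved. The work goes in short steps, Python scripts to look and compute and a tool call to move; the robot and the scene stay as the last step left them, time stands still between calls to the robot, and variables do not carry over. Pictures are saved under pics/ and viewed, about 8 in all and at most 12, crops included, and the job is handed in when it is done.

Besides the shell and the picture viewer there is one more tool, called after "Request:" as name(argument=value, ...), one argument or row to a line, values as JSON. apply_moves: Moves the arm, as the interface text tells. Its arguments: {"type":"object","properties":{"commands":{"type":"array"},"squeeze":{"type":"number"}},"required":["commands"]}

```bash
mkdir -p pics
cat > h.py <<'E'
from plant import *
import numpy as np, cv2
def w(p,m): return m["R"].T@(np.array(p)-m["t"])
def px(X,m):
    c=m["intrinsics"]@(m["R"]@np.array(X)+m["t"]); return c[:2]/c[2]
E
python3 - <<'E'
from h import *
s=read_state(); print(s["t"],s["tool_pos"],s["orientation"],s["force"],s["opening"])
m=camera_model("top"); im,d=read_camera("top"); cv2.imwrite("pics/top0.png",im)
for n in ["nut1","magnet","clevis","jar","green_bin","blue_bin","plate"]:
    for r in spot_point(n,"top")[:4]: print(n,round(r["conf"],2),w(r["point"],m).round(3),px(w(r["point"],m),m).round())
E
```

```text
0.0 [ 0.20492674 -0.56330086  0.21757733] [-3.09210887e+00 -5.44838166e-01  2.77334949e-04] [-0.06306817  0.09907316 -0.16310182] 0.09276677582922772
nut1 0.7 [ 0.51  -0.075  0.068] [381. 262.]
nut1 0.53 [0.575 0.071 0.069] [294. 225.]
magnet 0.71 [0.458 0.042 0.059] [312. 294.]
magnet 0.39 [ 0.561 -0.222  0.003] [453. 232.]
clevis 0.87 [ 0.678 -0.021  0.058] [345. 166.]
jar 0.77 [ 0.753 -0.001 -0.002] [332. 137.]
green_bin 0.91 [0.577 0.175 0.   ] [240. 229.]
blue_bin 0.64 [ 0.559 -0.223  0.002] [454. 233.]
plate 0.93 [ 0.565 -0.02   0.002] [345. 233.]
```

View pics/top0.png

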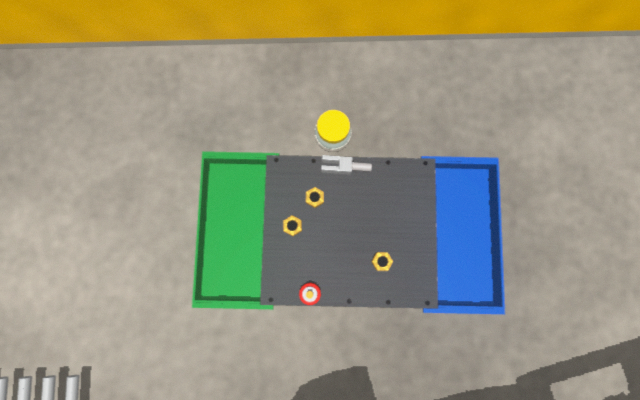

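The green bin is on the left (+y). The nuts are at pixels (315,197), (292,225) and (382,261), the magnet at (310,294), and the clevis at (346,164). Next I'll measure the nuts and the plate.

Run:
```python
from h import *
m=camera_model("top"); im,d=read_camera("top")
K=m["intrinsics"]
def plane(u,v,z):
    r=m["R"].T@np.linalg.inv(K)@[u,v,1]; c=-m["R"].T@m["t"]; return c+r*(z-c[2])/r[2]
hsv=cv2.cvtColor(im,cv2.COLOR_BGR2HSV)
a=np.array([.577,.175])-np.array([.559,-.223]); c0=(np.array([.577,.175])+[.559,-.223])/2
# plate corners -> pose
dk=((hsv[...,2]<95)&(hsv[...,1]<80)).astype(np.uint8); dk[:150]=0; dk[312:]=0; dk[:,:255]=0; dk[:,445:]=0
dk=cv2.morphologyEx(dk,cv2.MORPH_CLOSE,np.ones((25,25)))
n,l,st,ce=cv2.connectedComponentsWithStats(dk); i=1+st[1:,4].argmax()
box=cv2.boxPoints(cv2.minAreaRect(np.argwhere(l==i)[:,::-1].astype(np.float32)))
B=np.array([plane(u,v,.06)[:2] for u,v in box]); print("corners",B.round(3).tolist(),B.mean(0).round(3))
print("sides",[np.linalg.norm(B[k]-B[k-1]).round(3) for k in range(4)], "bin yaw",np.arctan2(-a[0],a[1]))
e=B-np.roll(B,1,0); e=e[np.argsort(-np.linalg.norm(e,axis=1))[0]]; e*=np.sign(e[1]); yaw=np.arctan2(-e[0],e[1]); print("yaw",yaw)
c=B.mean(0); R=np.array([[np.cos(yaw),np.sin(yaw)],[-np.sin(yaw),np.cos(yaw)]])
y=cv2.inRange(hsv,(15,80,80),(35,255,255)); y[:170]=0; y[285:]=0; y=cv2.morphologyEx(y,cv2.MORPH_CLOSE,np.ones((9,9)))
n,l,st,ce=cv2.connectedComponentsWithStats(y)
for k in range(1,n):
    if st[k,4]>50:
        P=plane(*ce[k],.073); print("nut",ce[k].round(1),st[k,4],P.round(3),"plate",(R@(P[:2]-c)).round(3), "depth z",d[tuple(ce[k].astype(int)[::-1])])
for nme,u,v,z in [("magnet",310,294,.1),("clevis",346,164,.08)]:
    P=plane(u,v,z); print(nme,P.round(3),(R@(P[:2]-c)).round(3))
```

```text
corners [[0.689, -0.034], [0.688, -0.176], [0.624, -0.174], [0.625, -0.033]] [ 0.657 -0.104]
sides [np.float64(0.064), np.float64(0.142), np.float64(0.064), np.float64(0.14)] bin yaw -0.04519533322082907
yaw -0.004391854439738127
nut [314.3 197. ] 303 [0.622 0.035 0.073] plate [-0.035  0.139] depth z 0.7100313
nut [292.  225.3] 312 [0.574 0.074 0.073] plate [-0.083  0.178] depth z 0.70455354
nut [381.9 261. ] 327 [ 0.511 -0.076  0.073] plate [-0.146  0.027] depth z 0.6936716
magnet [0.461 0.044 0.1  ] [-0.196  0.148]
clevis [ 0.677 -0.021  0.08 ] [0.02  0.083]
```

Sorting the bins, spotted points and lanes gives a plate centre of about (0.567, -0.022) and a yaw of about -0.03. The nuts fit lanes at +53, +4 and -54 mm. My plate mask failed and I'm not using it. I'll sweep the far nut first.

Request:
apply_moves(
  commands=[3.5,4.65,0,0,0,0.1,1,3.5,4.65,0,0,0,0.1,1,3.5,4.65,0,0,0,0.1,1,3.5,4.65,0,0,0,0.1,1,3.5,4.65,0,0,0,0.1,1,3.5,4.65,0,0,0,0.1,1,3.5,4.65,0,0,0,0.1,1,3.5,4.65,0,0,0,0.1,1],
)

```text
t: 1.45
tool_pos: [0.4893, -0.1831, 0.2194]
orientation: [2.619, 1.727, 0.003]
force: [0.4, -0.8, -1.1]
opening: 0.0176
```

Request:
apply_moves(
  commands=[3.4,4.4,0,0,0,0.1,1,3.4,4.4,0,0,0,0.1,1,3.4,4.4,-2,0,0,0.1,1,3.4,4.4,-2,0,0,0.1,1,0,0,0,0,0,0,1],
)

```text
t: 2.08
tool_pos: [0.631, 0.0033, 0.1789]
orientation: [2.201, 2.234, 0.008]
force: [-0.6, -1.0, -0.7]
opening: 0.0097
```

Request:
apply_moves(
  commands=[-0.7,-1.3,-4,0,0,-0.04,1,0,0,-4,0,0,0,1,0,0,0,0,0,0,1],
)

```text
t: 2.45
tool_pos: [0.6243, -0.0109, 0.0991]
orientation: [2.245, 2.186, 0.009]
force: [1.1, -0.8, 0.7]
opening: 0.01
```

Run:
```python
from h import *
s=read_state(); print(s["t"],s["tool_pos"],s["orientation"])
im,d=read_camera("wrist"); a,_=read_camera("side"); cv2.imwrite("pics/w1.png",cv2.resize(np.vstack([im,a]),None,fx=.75,fy=.75))
```

```text
2.45 [ 0.62428682 -0.010903    0.09912298] [2.24507534 2.18559144 0.00922097]
```

View pics/w1.png

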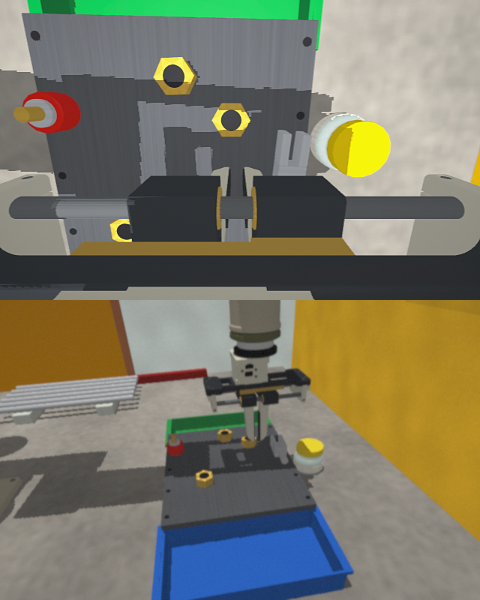

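The wrist view shows the far nut (231,120) straight ahead of the fingers (236,180), with the clevis clear on the right. Going down and sweeping.

Request:
apply_moves(
  commands=[0,0,-2.4,0,0,0,1,0,0,-1,0,0,0,1,0,0,0,0,0,0,1],
)

```text
t: 2.92
tool_pos: [0.6325, -0.0124, 0.0777]
orientation: [2.236, 2.174, 0.028]
force: [-0.2, -0.5, 0.6]
opening: 0.0099
```

Run:
```python
from h import *
s=read_state(); print({k:np.round(s[k],3) for k in ("t","q","dq","joint_torque","tool_pos","orientation","force","wrist_torque")})
```

```text
{'t': np.float64(2.925), 'q': array([-1.000e-01,  2.930e-01,  1.566e+00, -1.000e-03,  1.253e+00,
       -7.200e-02]), 'dq': array([-0.   , -0.017, -0.015, -0.001,  0.011, -0.001]), 'joint_torque': array([-3.8000e-02, -6.0329e+01, -4.5508e+01,  6.2000e-02, -3.7500e-01,
        3.0000e-03]), 'tool_pos': array([ 0.632, -0.012,  0.078]), 'orientation': array([2.236, 2.174, 0.028]), 'force': array([-0.215, -0.547,  0.577]), 'wrist_torque': array([-0.037, -0.028,  0.031])}
```

```bash
cat >> h.py <<'E'
from scipy.spatial.transform import Rotation as Ro
def corr(ang=-.03):
    s=read_state(); R=Ro.from_rotvec(s["orientation"])
    T=Ro.from_matrix(np.array([[np.sin(ang),np.cos(ang),0],[-np.cos(ang),np.sin(ang),0],[0,0,-1]]).T @ np.eye(3)) if 0 else None
    y=np.array([np.cos(ang),np.sin(ang),0]); z=np.array([0,0,-1.]); x=np.cross(y,z)
    T=Ro.from_matrix(np.c_[x,y,z])
    print(s["t"],s["tool_pos"].round(4),"turn",(T*R.inv()).as_rotvec().round(3),"F",s["force"].round(1))
E
python3 -c "
from h import *
corr()"
```

```text
2.925 [ 0.6325 -0.0124  0.0777] turn [ 0.004  0.029 -0.002] F [-0.2 -0.5  0.6]
```

Request:
apply_moves(
  commands=[-0.8,0,-1,0,0.03,0,1,0,0,0,0,0,0,1],
)

```text
t: 3.18
tool_pos: [0.6252, -0.0126, 0.0696]
orientation: [2.25, 2.188, -0.005]
force: [0.7, -0.3, 0.4]
opening: 0.0099
```

```bash
python3 -c "
from h import *
corr()"
```

```text
3.175 [ 0.6252 -0.0126  0.0696] turn [ 0.004 -0.    -0.002] F [ 0.7 -0.3  0.4]
```

Request:
apply_moves(
  commands=[0,0,-0.4,0,0,0,1,0,1.2,0,0,0,0,1,0,1.5,0,0,0,0,1,0,1.5,0,0,0,0,1,0,1.5,0,0,0,0,1],
)

```text
t: 3.8
tool_pos: [0.6256, 0.048, 0.0661]
orientation: [2.251, 2.187, -0.004]
force: [0.4, 0.5, -0.2]
opening: 0.01
```

```bash
python3 -c "
from h import *
corr()
im,d=read_camera('wrist'); a,_=read_camera('side'); cv2.imwrite('pics/w2.png',cv2.resize(np.vstack([im,a]),None,fx=.75,fy=.75))"
```

```text
3.8 [0.6256 0.048  0.0661] turn [ 0.004  0.001 -0.001] F [ 0.4  0.5 -0.2]
```

View pics/w2.png

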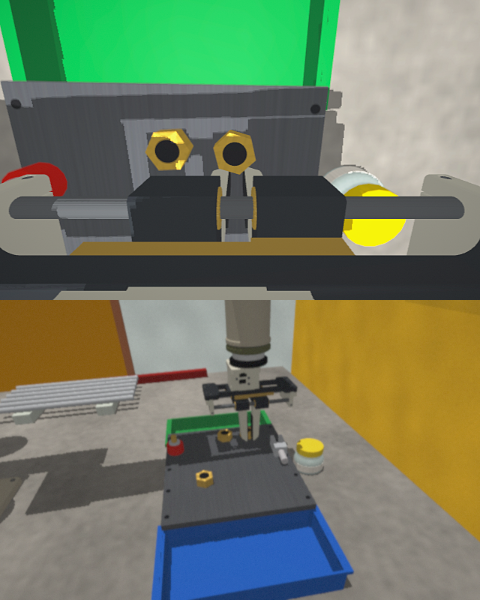

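The far nut (235,152) is against the fingers and centred. The middle nut (169,150) stands clear to the left. Continuing over the edge.

Request:
apply_moves(
  commands=[0.05,1.5,0,0,0,0,1,0.05,1.5,0,0,0,0,1,0.05,1.5,0,0,0,0,1,0.05,1.5,0,0,0,0,1,0,1.5,0,0,0,0,1,0,1.5,0,0,0,0,1,0,1.5,0,0,0,0,1],
)

```text
t: 4.78
tool_pos: [0.6278, 0.1605, 0.0662]
orientation: [2.25, 2.188, -0.003]
force: [-0.4, 0.6, 0.3]
opening: 0.0103
```

```bash
python3 -c "
from h import *
corr()
im,d=read_camera('wrist'); a,_=read_camera('top'); cv2.imwrite('pics/w3.png',cv2.resize(np.vstack([im,a]),None,fx=.75,fy=.75))"
```

```text
4.775 [0.6278 0.1605 0.0662] turn [ 0.004  0.001 -0.002] F [-0.4  0.6  0.3]
```

View pics/w3.png

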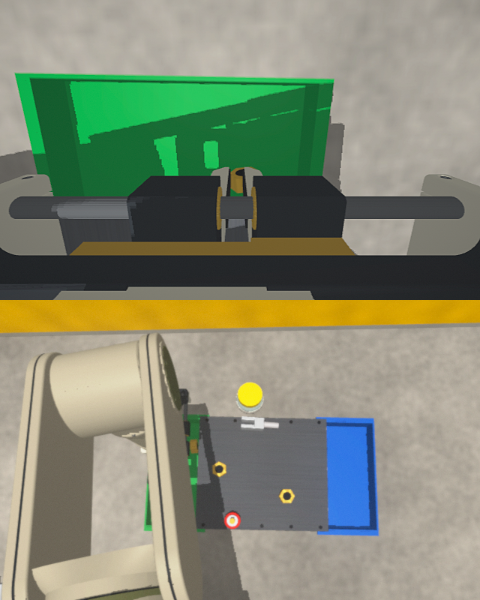

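The first nut is in the green bin, at (193,447) in the lower view. Next is the middle nut.

Request:
apply_moves(
  commands=[0,0,3,0,0,0,1,-0.4,-3,1,0,0,0,1,-1.7,-3.3,0,0,0,0,1,-1.7,-3.3,0,0,0,0,1,-1.6,-3.2,0,0,0,0,1,0,0,0,0,0,0,1],
)

```text
t: 5.62
tool_pos: [0.572, 0.0287, 0.1073]
orientation: [2.246, 2.19, -0.004]
force: [-0.4, 0.1, -0.3]
opening: 0.0099
```

```bash
python3 -c "
from h import *
corr()"
```

```text
5.625 [0.572  0.0287 0.1073] turn [ 0.005  0.001 -0.005] F [-0.4  0.1 -0.3]
```

Request:
apply_moves(
  commands=[0.2,0.2,-2,0,0,0,1,0,0,-1.2,0,0,0,1,0,0,0,0,0,0,1,0,0,0,0,0,0,1],
)

```text
t: 6.12
tool_pos: [0.5741, 0.0328, 0.0717]
orientation: [2.245, 2.192, -0.005]
force: [-0.1, -0.5, -0.2]
opening: 0.0098
```

```bash
python3 -c "
from h import *
corr()"
```

```text
6.125 [0.5741 0.0328 0.0717] turn [ 0.005 -0.    -0.006] F [-0.1 -0.5 -0.2]
```

Request:
apply_moves(
  commands=[0,0,-0.5,0,0,0,1,0.05,1.2,0,0,0,0,1,0.05,1.5,0,0,0,0,1,0.05,1.5,0,0,0,0,1,0.05,1.5,0,0,0,0,1,0.05,1.5,0,0,0,0,1,0.05,1.5,0,0,0,0,1,0.05,1.5,0,0,0,0,1],
)

```text
t: 7.12
tool_pos: [0.5787, 0.1428, 0.0677]
orientation: [2.243, 2.192, -0.002]
force: [-0.8, 0.2, 0.3]
opening: 0.0098
```

Request:
apply_moves(
  commands=[0,1.5,0,0,0,0,1,0,0.6,0,0,0,0,1,0,0,0,0,0,0,1],
)

```text
t: 7.5
tool_pos: [0.5785, 0.1666, 0.0676]
orientation: [2.242, 2.194, -0.002]
force: [-0.6, -0.3, 0.3]
opening: 0.0103
```

```bash
python3 -c "
from h import *
corr()
im,d=read_camera('wrist'); a,_=read_camera('side'); cv2.imwrite('pics/w4.png',cv2.resize(np.vstack([im,a]),None,fx=.75,fy=.75))"
```

```text
7.5 [0.5785 0.1666 0.0676] turn [ 0.004  0.002 -0.009] F [-0.6 -0.3  0.3]
```

View pics/w4.png

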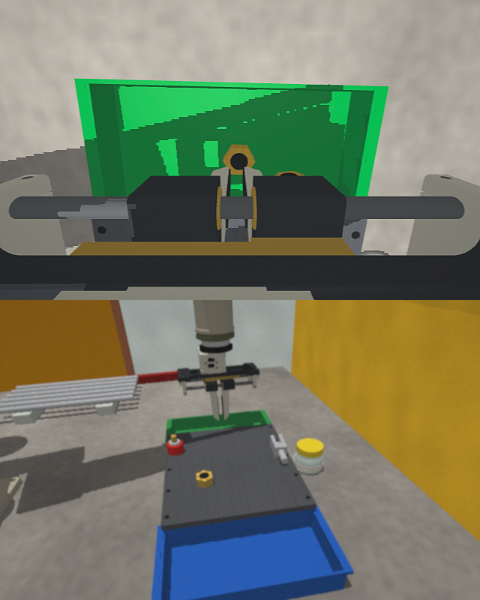

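Two nuts are now in the green bin, at (238,157) and (290,176). Next is the last one.

Request:
apply_moves(
  commands=[0,0,3,0,0,0,1,-0.6,-4,1.5,0,0,0,1,-1.2,-4.6,0,0,0,0,1,-1.2,-4.6,0,0,0,0,1,-1.2,-4.6,0,0,0,0,1,-1.2,-4.6,0,0,0,0,1,-1.2,-4.6,0,0,0,0,1,0,0,0,0,0,0,1],
)

```text
t: 8.6
tool_pos: [0.5093, -0.1166, 0.1149]
orientation: [2.245, 2.186, -0.003]
force: [0.4, -0.0, 0.5]
opening: 0.0098
```

```bash
python3 -c "
from h import *
corr()"
```

```text
8.6 [ 0.5093 -0.1166  0.1149] turn [ 0.007  0.005 -0.003] F [ 0.4 -0.   0.5]
```

Request:
apply_moves(
  commands=[0.4,-0.2,-2.5,0,0,0,1,0,0,-1.4,0,0,0,1,0,0,0,0,0,0,1,0,0,0,0,0,0,1],
)

```text
t: 9.1
tool_pos: [0.5139, -0.1179, 0.076]
orientation: [2.246, 2.184, -0.001]
force: [-0.4, 0.7, 1.0]
opening: 0.0104
```

```bash
python3 -c "
from h import *
corr()
im,d=read_camera('wrist'); a,_=read_camera('side'); cv2.imwrite('pics/w5.png',cv2.resize(np.vstack([im,a]),None,fx=.75,fy=.75))"
```

```text
9.1 [ 0.5139 -0.1179  0.076 ] turn [ 0.007  0.006 -0.002] F [-0.4  0.7  1. ]
```

View pics/w5.png

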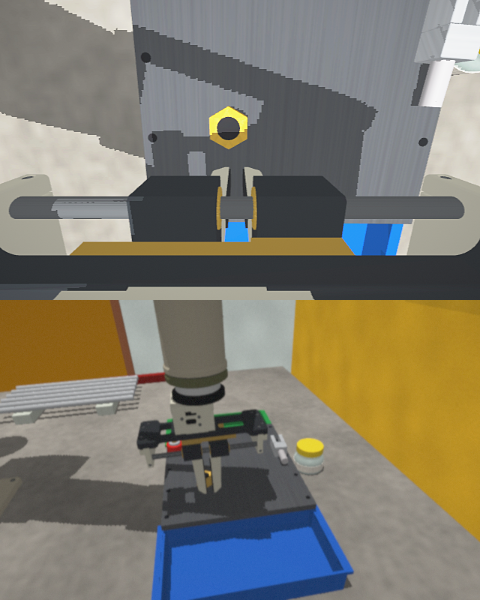

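The last nut (228,128) is slightly left of the finger centre (237), so I'll shift -3 mm in x, lower, and sweep with a slight +x drift to stay clear of the magnet.

Request:
apply_moves(
  commands=[-0.4,0,-0.9,0,0,0,1,0,0,0,0,0,0,1,0,1.2,0,0,0,0,1,0,1.2,0,0,0,0,1,0,1.2,0,0,0,0,1,0.05,1.2,0,0,0,0,1,0.05,1.2,0,0,0,0,1,0.05,1.2,0,0,0,0,1],
)

```text
t: 10.2
tool_pos: [0.5121, -0.0409, 0.0679]
orientation: [2.244, 2.182, 0.002]
force: [0.4, -0.6, 0.0]
opening: 0.0102
```

```bash
python3 -c "
from h import *
corr()
im,d=read_camera('wrist'); a,_=read_camera('side'); cv2.imwrite('pics/w6.png',cv2.resize(np.vstack([im,a]),None,fx=.75,fy=.75))"
```

```text
10.2 [ 0.5121 -0.0409  0.0679] turn [ 0.007  0.009 -0.002] F [ 0.4 -0.6  0. ]
```

View pics/w6.png

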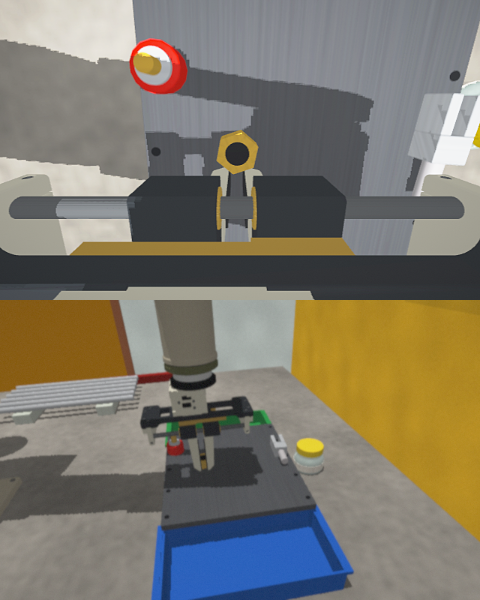

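The nut is centred on the fingers (237,153) and the magnet (158,66) is clear to the left. Continuing.

Request:
apply_moves(
  commands=[0.1,1.3,0,0,0,0,1,0.1,1.3,0,0,0,0,1,0.1,1.3,0,0,0,0,1,0.1,1.3,0,0,0,0,1,0.1,1.3,0,0,0,0,1,0.1,1.3,0,0,0,0,1,0.05,1.4,0,0,0,0,1,0,1.4,0,0,0,0,1],
)

```text
t: 11.3
tool_pos: [0.519, 0.0721, 0.0679]
orientation: [2.244, 2.182, 0.002]
force: [0.4, -1.1, -0.0]
opening: 0.0097
```

Request:
apply_moves(
  commands=[0,1.5,0,0,0,0,1,0,1.5,0,0,0,0,1,0,1.5,0,0,0,0,1,0,1.5,0,0,0,0,1,0,1.5,0,0,0,0,1,0,0.5,0,0,0,0,1,0,0,0,0,0,0,1],
)

```text
t: 12.18
tool_pos: [0.5188, 0.1593, 0.0679]
orientation: [2.242, 2.184, 0.002]
force: [-1.3, -0.2, -0.6]
opening: 0.0101
```

Raise and retreat toward −y, clear of everything, then check from above.

Request:
apply_moves(
  commands=[0,0,5,0,0,0,1,0,0,5,0,0,0,1,0,-5,3,0,0,0,1,0,-6,0,0,0,0,1,-1,-6,0,0,0,0,1,-1,-6,0,0,0,0,1,-1,-6,0,0,0,0,1,-1,-6,0,0,0,0,1],
)

```text
t: 13.18
tool_pos: [0.4756, -0.1995, 0.2027]
orientation: [2.235, 2.186, 0.001]
force: [0.5, 0.7, -0.1]
opening: 0.0102
```

Request:
apply_moves(
  commands=[-1,-6,0,0,0,0,1,-1,-6,0,0,0,0,1,-1,-6,0,0,0,0,1,0,0,0,0,0,0,1,0,0,0,0,0,0,1],
)

```text
t: 13.8
tool_pos: [0.4402, -0.3885, 0.2024]
orientation: [2.245, 2.175, -0.001]
force: [-0.5, -0.2, 0.4]
opening: 0.0104
```

```bash
python3 -c "
from h import *
corr()
m=camera_model('top'); im,d=read_camera('top'); cv2.imwrite('pics/top9.png',im)
for n in ['nut1','magnet','clevis','jar']:
    for r in spot_point(n,'top')[:4]: print(n,round(r['conf'],2),w(r['point'],m).round(3))"
```

```text
13.8 [ 0.4402 -0.3885  0.2024] turn [0.012 0.011 0.002] F [-0.5 -0.2  0.4]
nut1 0.85 [0.522 0.166 0.017]
nut1 0.47 [0.64  0.14  0.019]
nut1 0.47 [ 0.568 -0.022  0.004]
magnet 0.77 [0.46  0.041 0.055]
clevis 0.24 [0.458 0.041 0.057]
```

View pics/top9.png

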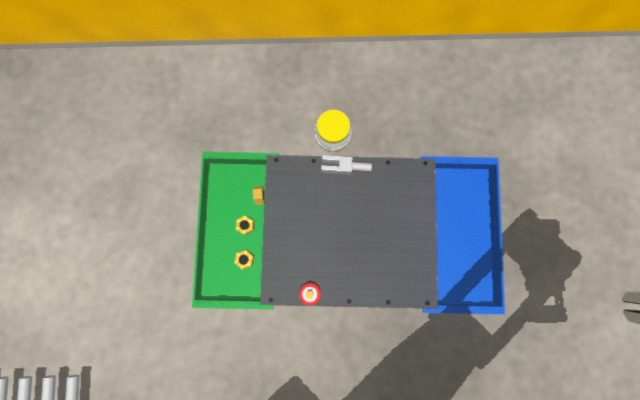

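All three nuts are in the green bin: two flat at (244,225) and (244,260), and one on its side on the floor at (258,195). The magnet (310,294), clevis (346,164) and jar (333,127) are at the same pixels as at the start. Handing in.

```bash
python3 -c "
from plant import *
print(close_job())"
```

```text
the job is handed in; nothing more can be done
None
```

All three nuts are in the green bin and the job is handed in, at about 14 s of the 51 s allowed. I swept each nut in its own lane along the plate with nearly closed fingers, about 6–8 mm above the plate surface, pushing only. I then moved the arm well clear.

- **Nuts:** the last top picture shows two lying flat. The third is standing on its side on the bin floor, close to the wall under the plate's edge; its centre was measured at z ≈ 19 mm.
- **Things left alone:** the magnet, clevis and jar are at the same pixels as at the start. The blue bin is empty.
- **Forces:** the readings I took during the moves stayed within about 1–2 N.

Some checks failed or disagreed:
- **Plate outline:** my image segmentation of the plate failed. I used the two bin centres and the nut lanes to get its position instead.
- **Final network check:** it found only two of the nuts, plus one false low-confidence hit on the bare plate. It missed the jar and placed the clevis on the magnet. For those I relied on the picture itself.
- **First descent:** the arm ended about 8 mm off in x with a slight tilt, touching nothing. I corrected it before sweeping.

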